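# Refit the scale's display unit and tare the bowl

## Robot

A 7-joint arm with a two-finger parallel gripper is mounted at the origin on a cart in front of the work surface, level with it; the furniture and walls round the work are solid. World frame = base frame: x ahead of the robot, y to its left, z up, the work surface at z = 0. Lengths are in m, angles in rad, forces in N, time in s.
With the tool pointing down it reaches from about 0.425 to 1.025 m from the base axis. Payload 9.4 kg.
Tool frame: the origin (TCP) lies midway between the tips of the shut fingers; the grasp point (between the pads) lies arm.grasp_offset behind it (arm.grasp_offset is the distance from the TCP to the grasp point, in m); z points along the fingers, y is the line along which they close (so a half turn about z gives the same grasp; the last joint's range is limited). The gripper opens to 85 mm and grips with 20 to 120 N. Pads are 22 mm wide; open, the fingers measure 114 mm over their backs; the gripper's body (76 mm by 85 mm) begins 54 mm behind the grasp point. The pads swing forward as they close: fully open they stand 13 mm farther back than shut.
Start: joints at [-1.189, 0.599, -0.003, 1.599, 0.002, 0.943, -0.08], TCP at [0.321, 0.65, 0.231] pointing down, gripper open.
Joint ranges: [-2.57, 2.57], [-0.35, 1.97], [-1.29, 1.29], [0.11, 2.56], [-1.05, 4.19], [0.11, 1.86], [-2.63, 2.63]. Speed limits (rad/s): [2.22, 2.22, 3.01, 3.01, 3.14, 3.14, 3.14].

## Interface

Orientations are given as [roll, pitch, yaw] about the fixed x, y, z axes, in that order (R = Rz(yaw) Ry(pitch) Rx(roll)).
In Python, from workcell import arm, grip, telemetry, viewer, silhouettes gives the robot as it stands. Calls block until the motion is done:
- arm.movep(position, orientation): joint-space move of the TCP to a pose.
- arm.move_linear(position, rot=None, vel=0.15): straight line of the TCP; rot=None keeps the orientation; vel is the mean speed in m/s.
- arm.set_joints(angles): joint-space move.
- grip(opening, squeeze=None): finger opening in m; squeeze is the grip in N (None keeps the last); returns when the fingers have stopped.
- arm.wait(seconds).
- arm.inverse_kinematics(position, orientation): joint angles nearest the present ones, or None.
- telemetry.state(): the state.
- viewer.get_image(name): name is "scene" or "side" or "wrist"; returns a dict with "image" (480x640x3 uint8, red, green, blue), "range_z" (480x640 float32, m along the optical axis (not along the pixel's ray), 0 where there is no reading), "intrinsics" (3x3 intrinsics, pixels), "R" (3x3) and "t" (3): a world point X has camera coordinates R X + t. Camera axes: x right, y down, z forward; pixel columns grow to the right and rows downward; lengths in m; the calibration is good to about 2 mm. A picture is of the moment at which its call begins.
A pose or a line that the arm cannot do raises arm.MotionError and nothing moves.
- arm.sign_off(): hands the job in; it is judged then, once.
Trained networks look in the newest picture that a camera, given by its name, has taken for a name from the list of things; names that differ only in an ending like _2 or _b are one class to them, and where a whole thing is asked for, a point or a joint stands for the part that bears it (a point fixed in the world has none). Each returns a list of dicts, best first, with "conf" (0 to 1); they miss things now and then, are a little off and sometimes report something else, mostly with a low value. They report only what shows in the picture. A call takes as long as a camera call.
- silhouettes(camera, name): "region" (480x640 bool, what is visible of it) and "box" ([left, top, right, bottom] in pixels, round what is visible of it).
The state is a dict: "clock": time; "joint_pos": joint angles; "joint_velocities": joint speeds; "joint_torque": joint torques, N m; "ee_pos": TCP position; "orientation": TCP orientation; "force": force on the tool from outside, world axes, zero at the start; "torque": the same for the moment, N m; "gripper_width": finger opening in m; "finger_force": force on a finger pad.
Only numpy, scipy, OpenCV 4.12 (cv2) and the standard library are available. Lean on these libraries where they do the work, as an engineer would, in place of code of your own. Each camera call takes 0.05 s, during which the arm holds its last target. There are 200 camera calls.

## Task

The display unit of the bench scale was taken off for cleaning: press it back down into its holder at the front of the scale, face up and with its key on the right as seen from the robot, until both spring clips have snapped over its ends and it lies flat and fully home. Then press the large tare key on it gently, until it gives and for a moment longer, so that the bowl on the platter is tared. Leave the bowl and the kitchen timer where they stand.

Things in the scene. Friction and masses are not known exactly. Their poses are not given: they have to be found in the camera images.
- display: loose display unit, face up beside the scale: white flat box 52 (x) x 128 (y) x 28 (z) mm, 0.25 kg, dark face with a grey-green screen (+y side) and one large key (-y side). Origin: centre of the underside; z up out of the face, y along its length. Grasp across its 52 mm width (flat parallel x sides) from above, near its middle; a tall stand mixer stands 0.1 m and more behind it
- rib_left (a point): apex of the wedge rib along the display's +y end, 70 mm from its middle, 13 mm above its underside; the other end has the same (140 mm over both). Below the apex the ends are chamfered 30 degrees from the vertical, narrowing to 126 mm near the underside; above it is a shoulder for the clip
- holder (a point): centre of the top of the black holder pad at the front of the scale, 52 mm above the table; the display's origin belongs here, its axes along the holder's: y along the row of the two clips (-y: the key's end, right seen from the robot), x to the platter. The pad (44 x 104 mm) stands 12 mm above the flat deck, leaving room for fingers before and behind the display
- key_face (a point): centre of the tare key's upper face, on the display's face: 38 mm from the display's middle towards -y, 30 mm above its underside. The key is a flat pad 34 (x) x 30 (y) mm, raised 2 mm; its press direction is straight down (-z). Do not use it to push the display home.
- tare_key (a joint): travel of the tare key, 0 at rest to 0.0015 m fully pressed. It does not move below about 3 N, has given at 4.5 N (0.0007 m), and meets its stop at 6 N; it springs back. It registers after 0.2 s. More than 40 N would crush it.
- clip_left (a joint): spread of the spring steel clip at the holder's +y end, rad: 0 at rest, 0.12 as the rib passes; springs back. The rolled noses of the two clips (7 mm thick, 40 mm wide) are 134 mm apart, 17 mm above the pad; the display meets them about 10 mm above home; each must spread 3 mm, in all 8 to 20 N downward, then they snap over the ribs
- clip_right (a joint): the same for the clip at the -y end
- bowl: loose empty steel bowl, 110 mm wide at the rim, 50 mm high, standing on the scale's steel platter (70 mm above the table), its middle about 165 mm behind the holder; origin: centre of its underside
- scale: the bench scale, fixed to the table: white base 320 (x) x 200 (y) mm, steel platter 186 x 196 mm at the back with its top 70 mm above the table, low deck with the display holder in front. Origin: on the table under the middle of the base; x from the deck to the platter
- timer: loose kitchen timer, 68 mm across, 54 mm high, a bystander to the right of the scale; origin: centre of its underside

How it is judged:
By the outcome, as a careful person would: the job done as asked, in the order asked, and still so for the second after the job is handed in, with the robot touching nothing.
It also fails if it takes over 48 s, if anything falls off the work surface, if the arm or the gripper's body presses on something with over 40 N, if the wrist force passes 120 N, or if a joint passes its speed limit or range.

## Working session

There is one attempt and no reset: what is moved stays moved. The work goes in short steps, each a Python script; the robot and the scene stay as the last script left them, time stands still between calls to the robot, and variables do not carry over. Pictures are saved under pics/ and viewed, at most 10 in all, crops included, and the job is handed in when it is done.

```bash
mkdir -p pics; ls; cat > h.py <<'E'
import numpy as np, cv2
from workcell import arm, grip, telemetry, viewer, silhouettes
def cloud(im, mask):
    z=im["range_z"]; v,u=np.nonzero(mask&(z>0)); z=z[v,u]; K=im["intrinsics"]
    c=np.stack([(u-K[0,2])/K[0,0]*z,(v-K[1,2])/K[1,1]*z,z],1)
    return (c-im["t"])@im["R"]   # R^T (c-t)
def save(im,n): cv2.imwrite("pics/"+n+".png",im["image"][:,:,::-1])
def rect(P):
    (c,s,a)=cv2.minAreaRect((P[:,:2]*1000).astype(np.float32)); return np.round(c,1),np.round(s,1),round(a,1)
E
python3 - <<'E'
from h import *
s=telemetry.state(); print(s["clock"],s["ee_pos"],s["orientation"],arm.grasp_offset)
for cam in ["scene","side"]:
    im=viewer.get_image(cam); save(im,cam+"0"); print(cam,"campos",(-im["R"].T@im["t"]).round(3))
    for n in ["display","holder","scale","bowl","timer","key_face","clip_left"]:
        for d in silhouettes(cam,n)[:2]:
            P=cloud(im,d["region"]); 
            if len(P)<20: print(cam,n,d["conf"],d["box"],len(P)); continue
            top=P[P[:,2]>np.percentile(P[:,2],90)-0.006]
            print(cam,n,round(d["conf"],2),np.round(d["box"]),len(P),np.percentile(P[:,2],[2,50,98]).round(3),"top",rect(top))
E
```

```text
pics
workcell.py
0.0 [0.32090831 0.6495628  0.23041515] [-3.14001868e+00  1.40595181e-04  2.68275484e+00] 0.0187
scene campos [ 0.047 -0.705  0.712]
scene display 0.71 [201. 199. 253. 234.] 999 [0.007 0.028 0.032] top (array([434. , 215.6]), array([ 52.3, 127.8]), 14.9)
scene holder 0.61 [278. 214. 453. 332.] 10842 [0.016 0.043 0.073] top (array([ 616.5, -116.5]), array([280.9, 198.2]), 3.5)
scene scale 0.94 [279. 215. 452. 328.] 10533 [0.018 0.043 0.072] top (array([ 616.2, -117.5]), array([280.2, 196.4]), 3.5)
scene timer 0.85 [345. 350. 383. 399.] 1448 [0.002 0.039 0.054] top (array([ 416.1, -324.9]), array([49.3, 48. ]), 18.7)
scene key_face 0.77 [202. 202. 254. 235.] 1021 [0.005 0.028 0.032] top (array([435.3, 215.3]), array([ 53. , 127.6]), 13.8)
scene clip_left 0.56 [350. 281. 363. 300.] 185 [0.046 0.064 0.075] top (array([ 501.9, -195.9]), array([39.1,  7.3]), 3.6)
scene clip_left 0.5 [303. 244. 320. 260.] 157 [0.044 0.059 0.074] top (array([491. , -55.2]), array([37.6,  6.5]), 2.2)
side campos [ 0.291 -0.796  0.745]
side display 0.83 [236. 193. 272. 230.] 742 [0.003 0.03  0.
[... 571 characters left out ...]
 403. 260.] 1492 [0.073 0.101 0.123] top (array([ 655.2, -114.8]), array([109.2, 107.7]), 54.9)
side timer 0.84 [286. 352. 324. 393.] 1155 [0.007 0.041 0.055] top (array([ 417.2, -325.6]), array([52.5, 53.5]), 71.0)
side key_face 0.79 [240. 197. 272. 228.] 759 [0.002 0.029 0.034] top (array([438., 214.]), array([ 52.1, 125.8]), 14.3)
side key_face 0.28 [318. 292. 336. 307.] 209 [0.043 0.064 0.075] top (array([ 504.4, -196.6]), array([40.8,  8.6]), 5.7)
side clip_left 0.72 [292. 248. 314. 264.] 152 [0.047 0.061 0.076] top (array([496.3, -56.7]), array([ 8.2, 41.4]), 88.3)
side clip_left 0.66 [236. 194. 274. 228.] 739 [0.003 0.03  0.034] top (array([437.7, 215.4]), array([ 52.1, 128.7]), 14.3)
```

```bash
python3 - <<'E'
import cv2
a=cv2.imread("pics/scene0.png")[150:430,130:500]; cv2.imwrite("pics/c0.png",cv2.resize(a,None,fx=2,fy=2))
E
```

```text
(no output)
```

View pics/c0.png

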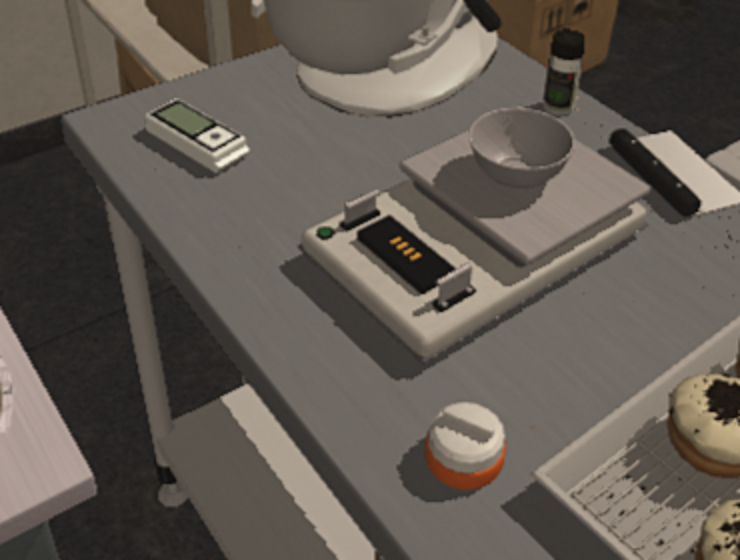

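```bash
python3 - <<'E'
from h import *
r=lambda d:[np.pi,0,np.radians(d)]
def look(n,names):
    im=viewer.get_image("wrist"); save(im,n); s=telemetry.state(); print(s["clock"],s["ee_pos"].round(4) if hasattr(s["ee_pos"],"round") else s["ee_pos"],s["joint_pos"][6])
    for k in names:
        for d in silhouettes("wrist",k)[:2]:
            P=cloud(im,d["region"])
            if len(P)<20: continue
            m=np.percentile(P[:,2],90); top=P[abs(P[:,2]-m)<0.004]
            print(k,round(d["conf"],2),d["box"],np.percentile(P[:,2],[2,50,98]).round(3),rect(top),np.median(top,0).round(4))
try:
    print(arm.inverse_kinematics([0.436,0.2155,0.25],r(104.3)),arm.inverse_kinematics([0.498,-0.126,0.25],r(93.5)))
    arm.movep([0.436,0.2155,0.22],r(104.3)); look("w1",["display","key_face"])
    arm.movep([0.498,-0.126,0.25],r(93.5)); look("w2",["clip_left","holder","scale"])
except arm.MotionError as e: print(e)
E
python3 -c "
import cv2,numpy as np
cv2.imwrite('pics/w12.png',cv2.resize(np.hstack([cv2.imread('pics/w1.png'),cv2.imread('pics/w2.png')]),(800,300)))"
```

```text
[-0.78283666  0.29504223  0.26635465  2.12412316 -0.11431872  0.73552402
 -0.19297363] [-0.19465035  0.34440366  0.44318408  2.07656644 -0.21109448  0.76286364
  0.44030538]
2.5 [0.4362 0.2169 0.2199] -0.17800562977123613
display 0.67 [285.8, 119.3, 349.0, 267.9] [0.014 0.028 0.03 ] (array([434.2, 218.6]), array([ 51. , 125.9]), 13.9) [0.4333 0.2242 0.0282]
key_face 0.65 [300.3, 226.8, 339.7, 260.7] [0.028 0.03  0.031] (array([444.1, 181.4]), array([34.8, 31.1]), 14.6) [0.4436 0.1825 0.0295]
key_face 0.64 [289.3, 121.6, 350.0, 275.1] [0.013 0.028 0.03 ] (array([434.2, 218.6]), array([ 51., 126.]), 13.8) [0.4333 0.2242 0.0282]
3.9583 [ 0.4983 -0.1243  0.2498] 0.3956970535344475
clip_left 0.97 [292.4, 116.7, 345.3, 124.6] [0.069 0.072 0.074] (array([492.5, -53.1]), array([39.4,  6.2]), 3.6) [ 0.4923 -0.0531  0.0718]
scale 0.73 [250.2, 85.0, 639.8, 306.6] [0.037 0.067 0.071] (array([ 615.4, -116.6]), array([276.8, 195.4]), 3.6) [ 0.6279 -0.0709  0.0692]
```

View pics/w12.png

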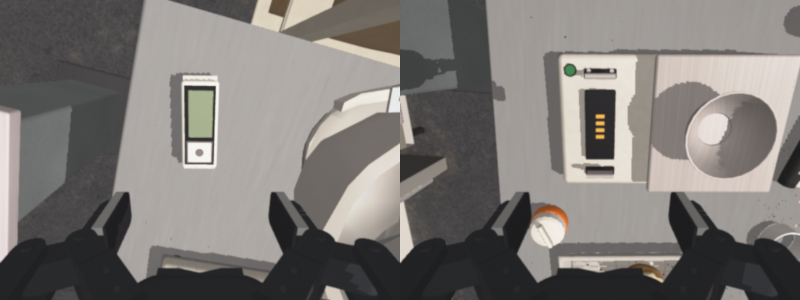

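```bash
python3 - <<'E'
from h import *
s=telemetry.state(); print(s["clock"],s["ee_pos"],s["orientation"],s["force"])
for cam in ["wrist","scene","side"]:
    im=viewer.get_image(cam); P=cloud(im,np.ones((480,640),bool)); 
    g=im["image"].max(2)[im["range_z"]>0]
    near=(abs(P[:,0]-.498)<.05)&(abs(P[:,1]+.126)<.085)
    pad=P[near&(P[:,2]>.046)&(P[:,2]<.058)&(abs(P[:,1]+.126)<.056)&(abs(P[:,0]-.498)<.03)]
    print(cam,"pad",len(pad),rect(pad),np.median(pad[:,2]))
    for sg in (1,-1):
        c=P[near&(P[:,2]>.062)&(P[:,2]<.08)&(sg*(P[:,1]+.126)>.05)]
        print("  clip",len(c),rect(c),np.percentile(c,[2,50,98],0).round(4).tolist()) if len(c)>5 else 0
E
```

```text
4.1083 [ 0.49821004 -0.12470771  0.24983975] [-3.14131429e+00 -3.21261857e-04  1.63411869e+00] [ 0.44512656 -0.67360721 -0.02048639]
wrist pad 5364 (array([ 497. , -123.9]), array([ 44.1, 104.6]), 3.4) 0.05144706648171926
  clip 469 (array([492.5, -53.1]), array([39.4,  6.9]), 3.6) [[0.4736, -0.0572, 0.0638], [0.4915, -0.0532, 0.0716], [0.5116, -0.0496, 0.0735]]
  clip 349 (array([ 501.4, -193.7]), array([39.6,  7.7]), 3.9) [[0.4819, -0.1978, 0.0684], [0.5011, -0.1928, 0.0716], [0.5208, -0.1897, 0.0734]]
scene pad 853 (array([ 497.7, -124. ]), array([ 46. , 106.3]), 3.7) 0.05218735177286766
  clip 70 (array([493.2, -54.3]), array([39.6,  7.3]), 2.8) [[0.4742, -0.0577, 0.0624], [0.4918, -0.0544, 0.0715], [0.5128, -0.0501, 0.0744]]
  clip 114 (array([ 501.7, -194.7]), array([ 9.5, 41.7]), 89.8) [[0.4816, -0.199, 0.0627], [0.5017, -0.1965, 0.0705], [0.5221, -0.1906, 0.0747]]
side pad 687 (array([ 500.5, -125.6]), array([ 45.3, 105.3]), 3.4) 0.053603111679432415
  clip 68 (array([496.4, -55.9]), array([40.4,  8.4]), 1.0) [[0.4763, -0.0598, 0.0629], [0.4965, -0.0557, 0.0726], [0.5156, -0.0521, 0.0768]]
  clip 113 (array([ 504.8, -196.7]), array([41.6,  9.1]), 4.9) [[0.4846, -0.2009, 0.063], [0.5037, -0.1981, 0.0706], [0.5242, -0.1931, 0.0756]]
```

```bash
python3 - <<'E'
from h import *
r=lambda d:[np.pi,0,np.radians(d)]
arm.movep([0.4355,0.217,0.15],r(104.2)); arm.wait(0.3)
def top(cam,lo,hi,n=None):
    im=viewer.get_image(cam); P=cloud(im,np.ones((480,640),bool))
    near=(abs(P[:,0]-.4355)<.055)&(abs(P[:,1]-.217)<.085)&(P[:,2]>lo)&(P[:,2]<hi)
    print(cam,near.sum(),rect(P[near]),np.median(P[near][:,2]))
    if n: save(im,n)
top("wrist",.022,.034,"w3")
for d in silhouettes("wrist","key_face")[:2]:
    im=viewer.get_image("wrist"); print("key",d["conf"],rect(cloud(im,d["region"])))
s=telemetry.state(); print(s["clock"],s["ee_pos"],s["orientation"])
E
```

```text
wrist 12077 (array([434.5, 218.6]), array([ 52. , 127.2]), 13.9) 0.028080461749261126
key 0.7 (array([432.4, 221.4]), array([ 54.5, 132.9]), 13.9)
6.0667 [0.43563995 0.21679981 0.15007482] [ 3.14147101e+00 -4.02826460e-05  1.81819380e+00]
```

```bash
python3 - <<'E'
from h import *
r=lambda d:[np.pi,0,np.radians(d)]
arm.move_linear([0.4348,0.2178,0.05],r(103.9),vel=0.12)
arm.move_linear([0.4348,0.2178,0.003],vel=0.06)
s=telemetry.state(); print(s["clock"],s["ee_pos"],s["force"])
grip(0.045,70)
s=telemetry.state(); print(s["clock"],s["ee_pos"],s["force"],s["gripper_width"],s["finger_force"])
arm.move_linear([0.4348,0.2178,0.16],vel=0.12)
arm.movep([0.497,-0.124,0.16],r(93.5)); arm.wait(0.3)
s=telemetry.state(); print(s["clock"],s["ee_pos"],s["orientation"],s["force"],s["gripper_width"],s["finger_force"])
e=np.array(s["ee_pos"])
for cam in ["wrist","scene","side"]:
    im=viewer.get_image(cam); save(im,cam+"g"); P=cloud(im,np.ones((480,640),bool))
    near=(abs(P[:,0]-e[0])<.08)&(abs(P[:,1]-e[1])<.085)&(P[:,2]>.15)&(P[:,2]<.195)
    for d in silhouettes(cam,"display")[:1]+silhouettes(cam,"key_face")[:1]:
        Q=cloud(im,d["region"]); Q=Q[(Q[:,2]>.1)&(Q[:,2]<.25)]
        if len(Q)<20: continue
        m=np.percentile(Q[:,2],90); T=Q[abs(Q[:,2]-m)<.005]; print(cam,d["conf"],d["box"],np.percentile(Q,[1,50,99],0).round(4).tolist(),rect(T))
E
python3 -c "
import cv2,numpy as np
cv2.imwrite('pics/g12.png',cv2.resize(np.hstack([cv2.imread('pics/wristg.png'),cv2.resize(cv2.imread('pics/sceneg.png')[150:350,230:497],(640,480))]),(800,300)))"
```

```text
7.9833 [0.43483866 0.21770746 0.00305553] [ 0.63838165  0.21959302 -0.09860335]
8.4 [0.43503821 0.21795715 0.00367328] [-0.76957896 -0.38162758  8.22200118] 0.05071105596491483 72.9945158958435
11.4667 [ 0.49718487 -0.12313061  0.15998166] [ 3.14157403e+00 -1.46267063e-04  1.63338190e+00] [-0.81826354  0.83154458 -2.30446891] 0.05071624981508131 72.91042685508728
wrist 0.78 [237.0, 139.8, 400.0, 434.6] [[0.4692, -0.1581, 0.1691], [0.4949, -0.0961, 0.1843], [0.5209, -0.0535, 0.1863]] (array([ 495.5, -110.4]), array([ 51.6, 103.9]), 3.6)
wrist 0.6 [241.2, 140.4, 400.2, 436.8] [[0.4692, -0.1581, 0.1691], [0.4949, -0.0962, 0.1843], [0.5209, -0.0535, 0.1863]] (array([ 495.5, -110.4]), array([ 51.7, 103.9]), 3.6)
scene 0.9 [300.1, 210.7, 366.9, 250.7] [[0.4678, -0.1926, 0.1602], [0.4909, -0.1599, 0.184], [0.5232, -0.0658, 0.188]] (array([ 496.9, -141.3]), array([51.9, 93.7]), 4.2)
scene 0.65 [301.5, 209.6, 368.3, 253.9] [[0.4674, -0.1926, 0.1602], [0.4908, -0.1595, 0.1841], [0.5228, -0.0659, 0.1885]] (array([ 497.4, -142.2]), array([52.3, 92.2]), 1.8)
side 0.82 [302.4, 211.9, 335.3, 263.6] [[0.4746, -0.1948, 0.1665], [0.4995, -0.1604, 0.1863], [0.524, -0.0798, 0.1898]] (array([ 498.8, -132.7]), array([ 49.9, 116.8]), 2.4)
side 0.98 [292.1, 217.3, 335.0, 261.8] [[0.4743, -0.1948, 0.1624], [0.499, -0.1617, 0.1862], [0.5249, -0.0778, 0.1898]] (array([ 497.9, -128.7]), array([ 49.3, 124.5]), 3.4)
```

View pics/g12.png

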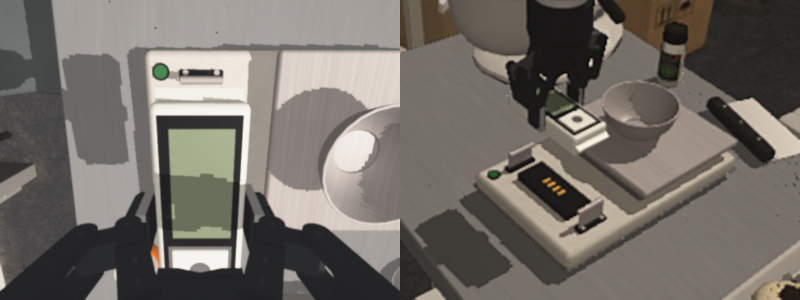

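```bash
python3 - <<'E'
from h import *
arm.move_linear([0.4984,-0.1240,0.10],[np.pi,0,np.radians(93.5)],vel=0.1)
arm.move_linear([0.4984,-0.1240,0.07],vel=0.06)
b=None
for z in np.arange(.068,.0495,-.002):
    arm.move_linear([0.4984,-0.1240,z],vel=0.03)
    s=telemetry.state(); f=np.array(s["force"]); print(round(z,4),round(s["clock"],2),np.round(s["ee_pos"],4),f.round(1),np.round(s["torque"],2),round(s["gripper_width"],4))
    if f[2]>38: break
E
```

```text
0.068 13.57 [ 0.4985 -0.124   0.0681] [-0.4  0.8 -2. ] [-0.   -0.02 -0.01] 0.0511
0.066 13.82 [ 0.4985 -0.124   0.066 ] [ 0.   1.4 -2.3] [ 0.08 -0.03  0.01] 0.0508
0.064 14.07 [ 0.4987 -0.124   0.0641] [0.2 0.4 0. ] [ 0.   -0.09 -0.02] 0.0506
0.062 14.32 [ 0.4989 -0.1241  0.0623] [-0.6  0.1  5. ] [-0.03 -0.1   0.  ] 0.0509
0.06 14.57 [ 0.4989 -0.1241  0.0601] [1.3 1.2 2.6] [ 0.15 -0.34 -0.  ] 0.0507
0.058 14.82 [ 0.4983 -0.1239  0.0575] [ 1.9 -0.  -6.1] [ 0.08 -0.51  0.01] 0.0506
0.056 15.07 [ 0.4978 -0.124   0.0558] [-0.1  0.7 -2. ] [ 0.05 -0.07  0.05] 0.0502
0.054 15.32 [ 0.4979 -0.124   0.0556] [-5.9  1.5 28.6] [0.35 1.06 0.07] 0.0506
0.052 15.57 [ 0.4979 -0.124   0.0555] [-10.8   3.4  59.6] [0.7  2.44 0.15] 0.0505
```

```bash
python3 - <<'E'
from h import *
arm.move_linear([0.4979,-0.1240,0.0556],vel=0.05)
grip(0.068); s=telemetry.state(); print(s["clock"],s["force"],s["gripper_width"])
arm.move_linear([0.4979,-0.1240,0.12],vel=0.1)
arm.move_linear([0.4979,-0.1240,0.22],vel=0.2); arm.wait(0.2)
for cam in ["wrist","scene","side"]:
    im=viewer.get_image(cam); save(im,cam+"h"); P=cloud(im,np.ones((480,640),bool))
    Q=P[(abs(P[:,0]-.498)<.05)&(abs(P[:,1]+.125)<.066)&(P[:,2]>.074)&(P[:,2]<.095)]
    A=np.c_[Q[:,:2]-Q[:,:2].mean(0),np.ones(len(Q))]; k=np.linalg.lstsq(A,Q[:,2],rcond=None)[0]
    print(cam,rect(Q),"tilt",k.round(4))
    for d in silhouettes(cam,"key_face")[:2]:
        q=cloud(im,d["region"]); print("  key",round(d["conf"],2),d["box"],rect(q),np.median(q[:,2]).round(4))
    for sg in (1,-1):
        c=P[(abs(P[:,0]-.498)<.04)&(sg*(P[:,1]+.125)>.062)&(sg*(P[:,1]+.125)<.085)&(P[:,2]>.06)&(P[:,2]<.08)]
        print("  clip",rect(c)) if len(c)>5 else 0
print(telemetry.state()["clock"],telemetry.state()["ee_pos"],telemetry.state()["force"])
E
python3 -c "
import cv2,numpy as np
cv2.imwrite('pics/h12.png',cv2.resize(np.hstack([cv2.imread('pics/wristh.png'),cv2.resize(cv2.imread('pics/sceneh.png')[200:350,270:470],(640,480))]),(800,300)))"
```

```text
16.1333 [-0.27056086  0.63813972  0.29805379] 0.06775019691249251
wrist (array([ 496.4, -123.1]), array([ 52.1, 127. ]), 3.5) tilt [ 0.0001 -0.0091  0.08  ]
  key 0.66 [284.8, 125.0, 357.3, 298.3] (array([ 496.6, -130.3]), array([ 59.7, 152.9]), 3.5) 0.0801
  key 0.35 [297.3, 295.4, 345.8, 298.2] (array([ 501.2, -191.7]), array([10.7, 38.5]), 89.1) 0.072
  clip (array([492.9, -56.4]), array([50.7, 14.2]), 2.3)
  clip (array([ 499. , -192.1]), array([ 9.7, 43.8]), 89.1)
scene (array([ 496.8, -124.4]), array([ 53.9, 129. ]), 3.6) tilt [0.0364 0.0059 0.0806]
  key 0.6 [301.5, 247.7, 363.5, 296.1] (array([ 507.8, -122. ]), array([ 76.8, 140.7]), 3.8) 0.0803
  clip (array([494.2, -55. ]), array([14.6, 49.8]), 89.3)
  clip (array([ 499.1, -193.4]), array([47.9, 12.7]), 0.1)
side (array([ 500., -126.]), array([ 53.6, 129.7]), 3.6) tilt [0.0294 0.0062 0.0819]
  key 0.88 [291.9, 251.7, 337.7, 299.3] (array([505.6, -85.8]), array([222.1,  71.1]), 89.9) 0.0819
  clip (array([494. , -58.3]), array([45.2, 10.3]), 6.5)
  clip (array([ 502.2, -194.5]), array([14.4, 49.7]), 89.7)
18.075 [ 0.49780587 -0.1240253   0.21972835] [0.29399523 0.21111753 0.84751369]
```

View pics/h12.png

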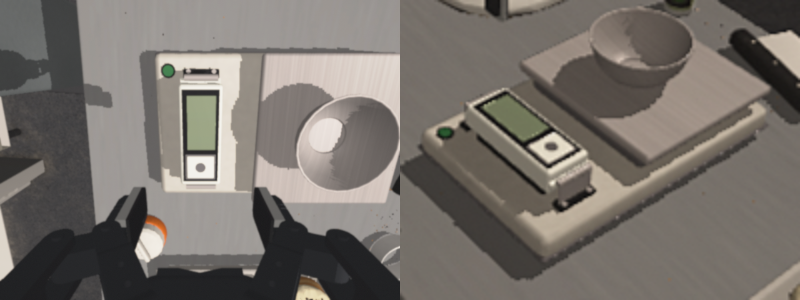

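```bash
python3 - <<'E'
from h import *
x,y=.4999,-.1620
arm.movep([x,y,.12],[np.pi,0,np.radians(93.5)]); grip(0.0,20)
arm.move_linear([x,y,.086],vel=0.05); arm.wait(.2)
s=telemetry.state(); b=np.array(s["force"]); print(s["clock"],s["ee_pos"],b)
for z in np.arange(.0845,.076,-.0004):
    arm.move_linear([x,y,z],vel=0.01); arm.wait(.08)
    s=telemetry.state(); f=s["force"][2]-b[2]; print(round(z,4),round(s["clock"],2),np.round(s["ee_pos"],4),round(f,1))
    if f>9: break
for _ in range(3): arm.wait(.2); s=telemetry.state(); print(s["ee_pos"][2],s["force"][2]-b[2])
arm.move_linear([x,y,.10],vel=0.05)
arm.move_linear([x,y,.2],vel=0.15); arm.wait(.2)
im=viewer.get_image("scene"); save(im,"scenek"); P=cloud(im,np.ones((480,640),bool))
Q=P[(abs(P[:,0]-.498)<.05)&(abs(P[:,1]+.125)<.066)&(P[:,2]>.074)&(P[:,2]<.095)]; print(rect(Q),np.median(Q[:,2]))
print(telemetry.state()["clock"])
E
python3 -c "
import cv2
cv2.imwrite('pics/k.png',cv2.resize(cv2.imread('pics/scenek.png')[180:400,260:470],None,fx=2.5,fy=2.5))"
```

```text
20.2667 [ 0.50007149 -0.16200965  0.08628461] [-0.35290379  0.01734065 -0.42854678]
0.0845 20.65 [ 0.4999 -0.162   0.0845] -0.1
0.0841 20.98 [ 0.4999 -0.162   0.0841] 1.3
0.0837 21.32 [ 0.4999 -0.162   0.0837] 0.4
0.0833 21.65 [ 0.4999 -0.162   0.0833] 0.8
0.0829 21.98 [ 0.4999 -0.162   0.0829] 1.0
0.0825 22.32 [ 0.4999 -0.162   0.0825] -0.0
0.0821 22.65 [ 0.4999 -0.162   0.0821] 2.1
0.0817 22.98 [ 0.4999 -0.162   0.0818] 3.4
0.0813 23.32 [ 0.4999 -0.162   0.0813] 5.0
0.0809 23.65 [ 0.5    -0.162   0.0809] 5.4
0.0805 23.98 [ 0.5    -0.162   0.0806] 5.9
0.0801 24.32 [ 0.5    -0.162   0.0806] 12.0
0.0805572834441022 11.967034678755375
0.08053865852187238 11.98535836344808
0.08055066398203173 11.679549192231443
(array([ 496.7, -125.1]), array([ 54. , 129.5]), 3.4) 0.08096188157611016
26.5333
```

View pics/k.png

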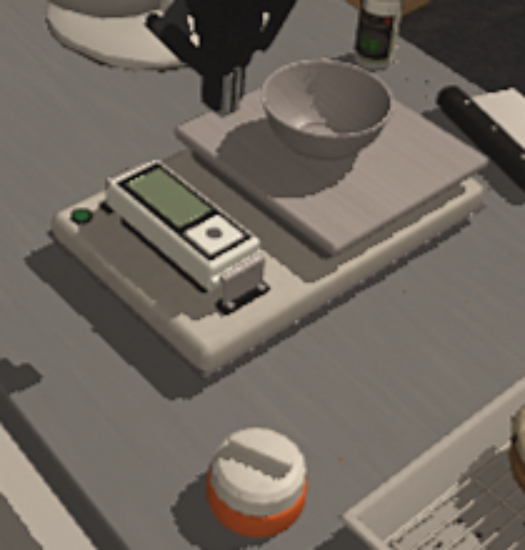

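The picture shows the display seated flat between its clips (crop 185,225) and the robot clear of it. The bowl (325,105) and timer (257,480) look unmoved. The key went through its full travel to the stop and was held there.

```bash
python3 -c "
from h import *
print(arm.sign_off())"
```

```text
the job is handed in; nothing more can be done
None
```

The display is clipped back into its holder, flat and fully home with the key on the right; the tare key was pressed to its stop at about 12 N for over 0.6 s, the bowl and timer were left alone, and the job was handed in at about 27 s (no verdict was shown).

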